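# Clip a capped sample tube into a sprung shaker cradle

### The arm

A 7-joint arm with a two-finger parallel gripper is mounted at the origin on a cart in front of the work surface, level with it; the furniture and walls round the work are solid. World frame = base frame: x ahead of the robot, y to its left, z up, the work surface at z = 0. Lengths are in m, angles in rad, forces in N, time in s.
With the tool pointing down it reaches from about 0.35 to 0.9 m from the base axis. Payload 19.9 kg.
Tool frame: the origin (TCP) lies at the very end of the fingers, on their centre line; the grasp point (between the pads) lies 19 mm behind it (env.tcp_to_grasp is the z of the grasp point in the tool frame, in m); z points along the fingers, y is the line along which they close (so a half turn about z gives the same grasp; the last joint's range is limited). The gripper opens to 85 mm and grips with 20 to 120 N. Pads are 22 mm wide; open, the fingers measure 114 mm over their backs; the gripper's body (76 mm by 85 mm) begins 54 mm behind the grasp point. The pads swing forward as they close: fully open they stand 13 mm farther back than shut.
Start: joints at [-1.145, 0.417, -0.01, 1.614, 0.005, 1.111, -0.053], TCP at [0.282, 0.558, 0.231] pointing down, gripper open.
Joint ranges: [-2.81, 2.81], [-0.39, 2.02], [-1.27, 1.25], [0.06, 2.57], [-1.19, 4.33], [0.19, 2], [-2.82, 2.82]. Speed limits (rad/s): [1.89, 1.89, 2.39, 2.39, 3.01, 3.01, 3.01].

### API

Orientations are given as a rotation vector (axis times angle).
In Python, from rig import status, cams, env, boxes_of, outline_of gives the robot as it stands.
- The arm moves only by the tool carry_out, never from a script. Its argument "commands" is a list of rows, each a list of 5 numbers: the closure, from 0 (fully open) to 1 (shut), then the shift along the tool's x, y, z in m, then the turn about the tool's z in rad. In form: [[grip, dx, dy, dz, twist], ...]. A call has 1 to 10 rows; each row shifts and turns the commanded pose from where the row before left it, along the tool's axes as they then stand; what a row does not reach is not made up. A row lasts 1/12 s, in which the tool goes at most 41.7 mm and 7.16 degrees, less where a joint would pass 70% of its speed; a pose out of reach is approached as far as the arm can. A call with a gripper value outside its range is refused whole. The fingers move at their own pace and stop on an object; "squeeze" is the grip in N (left out, the last holds). Time passes only in rows, so rows that do not move let the fingers close. It gives the time, the measured TCP pose, the force, the opening and the grip force at its end, in the units of the state.
- status.get_obs(): the state, without advancing time (a new reading comes with each control period).
- cams.read_camera(name): name is "scene" or "top" or "wrist"; returns (picture, depth): 384x512x3 uint8, red, green, blue; 384x512 float32, m along the optical axis (not along the pixel's ray), 0 where there is no reading.
- cams.get_calibration(name): a dict with "fx", "fy", "cx", "cy" (pixels), "dist_coeffs" ([k1, k2, p1, p2, k3] as OpenCV has them; the pictures are not rectified), "rvec" (rotation vector, rad) and "tvec" (3), from world to camera coordinates, as OpenCV has them. Camera axes: x right, y down, z forward; pixel columns grow to the right and rows downward; lengths in m; the calibration is good to about 2 mm. A picture is of the moment at which its call begins: read the wrist's pose just before it. get_calibration takes no time and is no camera call; for the wrist camera it gives the pose at the moment of the call.
- env.sign_off(): hands the job in; it is judged then, once.
Trained networks look in the newest picture that a camera, given by its name, has taken for a name from the list of things; names that differ only in an ending like _2 or _b are one class to them, and where a whole thing is asked for, a point or a joint stands for the part that bears it (a point fixed in the world has none). Each returns a list of dicts, best first, with "confidence" (0 to 1); they miss things now and then, are a little off and sometimes report something else, mostly with a low value. They report only what shows in the picture. A call takes as long as a camera call. They do not tell look-alikes from the thing itself.
- boxes_of(camera, target): "bbox" ([left, top, right, bottom] in pixels, round what is visible of it).
- outline_of(camera, target): "pixels" (384x512 bool, what is visible of it) and "bbox" ([left, top, right, bottom] in pixels, round what is visible of it).
The state is a dict: "time_s": time; "joints": joint angles; "qd": joint speeds; "joint_torque": joint torques, N m; "position": TCP position; "ee_rot": TCP orientation; "force": force on the tool from outside, world axes, zero at the start; "ft_torque": the same for the moment, N m; "grip_width": opening from 0.0 (shut) to 1.0 (fully open); "finger_force": force on a finger pad.
Only numpy, scipy, OpenCV 4.12 (cv2) and the standard library are available. Lean on these libraries where they do the work, as an engineer would, in place of code of your own. Each camera call takes 0.05 s, during which the arm holds its last target. There are 200 camera calls.

### The job

Load the shaker: pick up the big capped sample tube that lies on the bench and press it down between the spring jaws of the shaker's cradle until both pairs snap round it and it lies fully home, level and centred between the clips, with its foot end towards the upright end plate. The cradle rides on soft springs and sinks away while you press, so press on until you feel the clips snap, but gently: never drive the cradle down to the bottom of its travel. Then let go, and do not disturb the two specimen cups and the vial.

Things in the scene. Friction and masses are not known exactly. Their poses are not given: they have to be found in the camera images.
- tube_center (a point): Mid-barrel point on the axis of the loose white screw-cap sample tube (134 mm long, about 80 g), which lies on its side, axis 17 mm above the bench. Its y axis runs from foot to cap. The bare round barrel, 30 mm in diameter, reaches 50 mm either way from here; beyond it are the octagonal cap (+y) and foot (-y), 34 mm across flats. Grasp the barrel across, here.
- tube_cap (a point): Centre of the end face of the tube's grey cap (18 mm long), 68 mm along the tube's y from tube_center; the white foot (16 mm long) is the other end.
- shaker: Shaker fixed to the bench: white housing 116 x 164 mm, 32 mm high, long side along its y; above it on four springs a level aluminium cradle plate (top 83 mm above the bench) that carries two spring clips and, at its -y end, an upright end plate 50 mm wide and high. Origin under the middle; yaw as clip_seat.
- clip_seat (a point): Where tube_center must end up: moves with the cradle, 117 mm above the bench at rest, 34 mm above the cradle plate, on the seated tube's axis midway between the clips. z up; y along the seated tube, cap at +y, foot at -y towards the end plate, whose face is 78 mm from here.
- clip_foot (a point): Middle of the foot-side clip, on the seated tube's axis, 34 mm from clip_seat; the other clip is 34 mm to the other side. Clip: two hinged steel spring jaws, 12 mm wide along y, and a saddle on which the barrel comes to rest. Their round lips stand 23 mm apart, 11 mm above this point, and flare outward up to 23 mm above it. 56 mm are clear between the clips for fingers.
- clip_cap (a point): Middle of the cap-side clip, like clip_foot. The barrel first meets the lips with its axis about 22 mm above the seat. Both clips together snap at a press of about 13 to 19 N (it depends on friction), each alone at half of that; the tube then drops home. If one end stays high, press on the barrel's top near that clip.
- cradle (a joint): How far the cradle has sunk on its springs, m: 0 = up (at rest), 0.042 = bottom stop. The springs yield from about 2 N and then 2 mm for each newton, so under the press the cradle sinks 20 to 33 mm before the clips snap; as they snap, the cradle springs back up and the force falls away sharply.
- specimen_cup: Loose bystander: clear cup with a wide screw lid, 58 mm in diameter, 59 mm high, standing behind, in the middle. Origin at the centre of its underside.
- specimen_cup_2: Loose bystander: clear cup with a wide screw lid, 58 mm in diameter, 59 mm high, standing at the left front. Origin at the centre of its underside.
- control_vial: Loose bystander: small capped vial, 25 mm in diameter, 49 mm high, standing at the front, in the middle. Origin at the centre of its underside.
Not all that is in view belongs to the job. Of the things that look like the part that bears tube_center, the smaller one is meant.

How it is judged:
At the end, for the whole second after the job is handed in: The tube rests in both clips: tube_center within 3 mm of clip_seat in height, 4 mm sideways and 10 mm along the tube, the tube parallel to the clips within 0.07 rad with its cap at the +y side (foot towards the end plate); cradle back up (sunk less than 5 mm), tube at rest (z of tube_center in the frame of clip_seat between -0.003 and 0.003 m and x of tube_center in the frame of clip_seat between -0.004 and 0.004 m and y of tube_center in the frame of clip_seat between -0.01 and 0.01 m and y of tube_cap in the frame of clip_seat above 0.05 m and angle between the y axis of tube_center and the y axis of clip_seat, either way round below 0.07 rad and value of joint cradle below 0.005 m and linear speed of sample_tube below 0.02 m/s); the robot touches nothing.
It fails at once if the cradle is pressed down to the bottom of its travel (more than 40 mm) (value of joint cradle above 0.04 m).
It fails at once if a bystander is moved by more than 20 mm or tipped (distance of any of specimen_cup, specimen_cup_2, control_vial from where it was at the start of the episode above 0.02 m or angle between any of specimen_cup, specimen_cup_2, control_vial's own z axis and vertical above 0.4 rad).
It also fails if it takes over 51 s, if anything falls off the work surface, if the arm or the gripper's body presses on something with over 40 N, if the wrist force passes 120 N, or if a joint passes its speed limit or range.

## Working session

There is one attempt and no reset: what is moved stays moved. The work goes in short steps, Python scripts to look and compute and a tool call to move; the robot and the scene stay as the last step left them, time stands still between calls to the robot, and variables do not carry over. Pictures are saved under pics/ and viewed, at most 10 in all, crops included, and the job is handed in when it is done.

Besides the shell and the picture viewer there is one more tool, called after "Request:" as name([rows], argument=value, ...), one row to a line, values as JSON. carry_out: Moves the arm, as the interface text tells. Its arguments: {"type":"object","properties":{"commands":{"type":"array"},"squeeze":{"type":"number"}},"required":["commands"]}

```bash
ls; mkdir -p pics
cat > h.py <<'E'
import numpy as np, cv2
from rig import status, cams, env, boxes_of, outline_of
def snap(c,fn=None):
    im,d=cams.read_camera(c); k=cams.get_calibration(c)
    if fn: cv2.imwrite('pics/'+fn,cv2.cvtColor(im,cv2.COLOR_RGB2BGR))
    return im,d,k
def pts(d,k,mask):
    v,u=np.nonzero(mask&(d>0)); z=d[v,u]
    K=np.array([[k['fx'],0,k['cx']],[0,k['fy'],k['cy']],[0,0,1]])
    n=cv2.undistortPoints(np.c_[u,v].astype(float)[:,None],K,np.array(k['dist_coeffs']))[:,0]
    P=np.c_[n*z[:,None],z]; R=cv2.Rodrigues(np.array(k['rvec'],float))[0]
    return (P-np.ravel(k['tvec']))@R
E
python3 - <<'E'
from h import *
np.set_printoptions(precision=3,suppress=True)
o=status.get_obs(); print(o['time_s'],o['position'],o['ee_rot'],env.tcp_to_grasp)
for c in ['scene','top']:
    im,d,k=snap(c,c+'0.png')
    for t in ['tube_center','tube_cap','shaker','specimen_cup','control_vial','clip_seat']:
        for r in outline_of(c,t)[:4]:
            P=pts(d,k,r['pixels'])
            if len(P)==0: continue
            print(c,t,round(r['confidence'],2),np.round(r['bbox']),'med',np.median(P,0),'lo',np.percentile(P,3,0),'hi',np.percentile(P,97,0))
E
```

```text
pics
0.0 [0.282 0.558 0.231] [-0.728 -3.056  0.002] -0.0187
scene tube_center 0.81 [289. 235. 323. 274.] med [ 0.503 -0.221  0.029] lo [ 0.484 -0.277  0.011] hi [ 0.524 -0.15   0.036]
scene tube_center 0.3 [159. 160. 176. 182.] med [0.403 0.388 0.045] lo [0.383 0.376 0.003] hi [0.434 0.426 0.062]
scene tube_cap 0.8 [344. 271. 367. 345.] med [ 0.466 -0.444  0.042] lo [ 0.4   -0.498  0.014] hi [ 0.553 -0.371  0.049]
scene tube_cap 0.57 [286. 236. 321. 273.] med [ 0.503 -0.221  0.029] lo [ 0.484 -0.277  0.012] hi [ 0.524 -0.15   0.036]
scene shaker 0.59 [211. 158. 269. 215.] med [0.515 0.104 0.079] lo [0.477 0.058 0.015] hi [0.581 0.207 0.129]
scene specimen_cup 0.62 [285. 182. 300. 207.] med [ 0.658 -0.002  0.05 ] lo [ 0.643 -0.017  0.008] hi [0.687 0.028 0.061]
scene specimen_cup 0.62 [163. 161. 176. 181.] med [0.402 0.387 0.044] lo [0.384 0.376 0.007] hi [0.428 0.416 0.062]
scene control_vial 0.52 [284. 184. 304. 208.] med [ 0.659 -0.002  0.05 ] lo [ 0.643 -0.017  0.004] hi [0.69  0.03  0.061]
scene clip_seat 0.55 [211. 155. 266. 197.] med [0.523 0.116 0.086] lo [0.484 0.059 0.004] h
[... 253 characters left out ...]
.148  0.038]
top tube_cap 0.71 [343. 186. 384. 230.] med [ 0.482 -0.426  0.042] lo [ 0.407 -0.487  0.021] hi [ 0.558 -0.364  0.052]
top tube_cap 0.62 [284. 195. 321. 210.] med [ 0.506 -0.213  0.028] lo [ 0.484 -0.271 -0.   ] hi [ 0.527 -0.147  0.038]
top shaker 0.88 [194. 177. 236. 208.] med [0.524 0.138 0.083] lo [0.477 0.062 0.025] hi [0.58  0.213 0.134]
top specimen_cup 0.55 [240. 152. 258. 165.] med [0.665 0.011 0.058] lo [ 0.642 -0.012  0.029] hi [0.69  0.034 0.064]
top specimen_cup 0.53 [136. 215. 152. 228.] med [0.407 0.4   0.057] lo [0.383 0.377 0.019] hi [0.431 0.427 0.064]
top clip_seat 0.98 [191. 176. 237. 206.] med [0.529 0.139 0.084] lo [0.484 0.065 0.076] hi [0.578 0.211 0.136]
```

```bash
python3 -c "
import cv2,numpy as np
a=cv2.imread('pics/scene0.png')[130:360,130:400];b=cv2.imread('pics/top0.png')[130:260,120:400]
cv2.imwrite('pics/a.png',cv2.resize(a,None,fx=2.5,fy=2.5,interpolation=2));cv2.imwrite('pics/b.png',cv2.resize(b,None,fx=2.8,fy=2.8,interpolation=2))"
```

```text
(no output)
```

View pics/a.png

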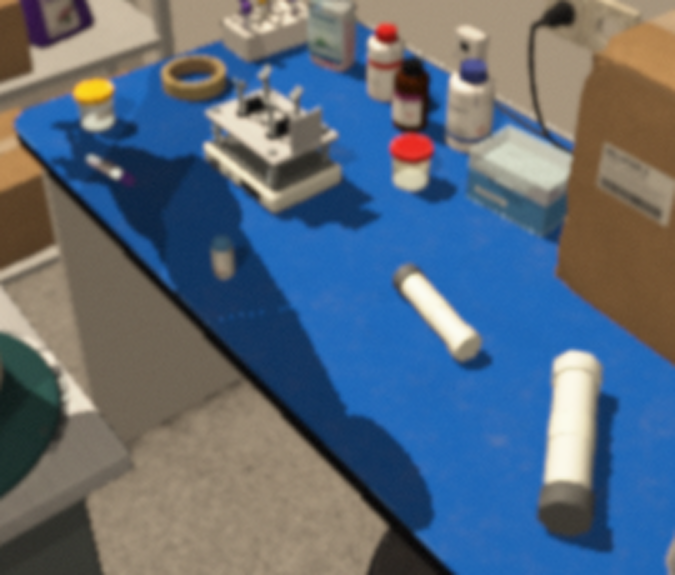

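View pics/b.png

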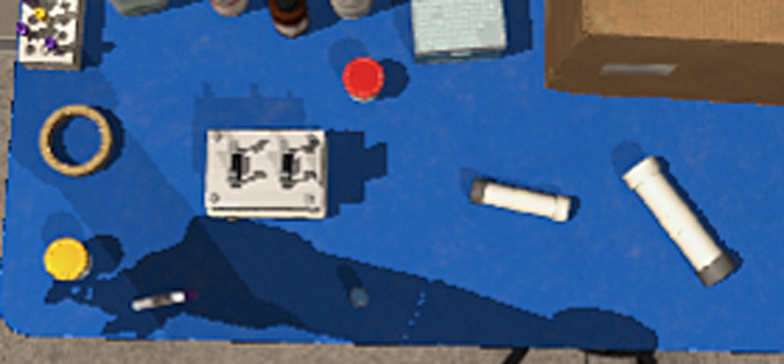

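```bash
cat > m.py <<'E'
from h import *
np.set_printoptions(precision=4,suppress=True)
for c,t,bb in [('top','t',(280,188,330,216)),('scene','t',(280,228,328,280)),('top','s',(188,165,242,212)),('scene','s',(205,150,272,215)),('top','v',(240,228,256,245)),('scene','v',(210,222,228,245))]:
    im,d,k=snap(c); m=np.zeros(d.shape,bool); m[bb[1]:bb[3],bb[0]:bb[2]]=1
    P=pts(d,k,m)
    if t=='t':
        Q=P[(P[:,2]>.012)&(P[:,2]<.05)]; r=cv2.minAreaRect(Q[:,:2].astype(np.float32)); print(c,t,r,np.percentile(Q[:,2],[50,90,98]))
    elif t=='v':
        Q=P[P[:,2]>.02]; print(c,t,len(Q),np.median(Q,0),Q.min(0),Q.max(0))
    else:
        for lo,hi in [(.076,.09),(.095,.15)]:
            Q=P[(P[:,2]>lo)&(P[:,2]<hi)]; r=cv2.minAreaRect(Q[:,:2].astype(np.float32)); print(c,t,lo,len(Q),r,np.median(Q,0))
            if lo>.09: print(Q[np.argsort(Q[:,1])][::max(1,len(Q)//40)])
E
python3 m.py
```

```text
top t ((0.5076486468315125, -0.20816506445407867), (0.13355377316474915, 0.034378014504909515), 78.95014953613281) [0.0291 0.0352 0.038 ]
scene t ((0.5100501179695129, -0.20966295897960663), (0.13993047177791595, 0.035828180611133575), 78.58917236328125) [0.0293 0.0338 0.0361]
top s 0.076 937 ((0.5313705205917358, 0.14048713445663452), (0.10393799841403961, 0.15459345281124115), 1.2055379152297974) [0.5308 0.1415 0.0831]
top s 0.095 130 ((0.5325229167938232, 0.13516287505626678), (0.06481069326400757, 0.1504685878753662), 7.0419020652771) [0.5326 0.1119 0.1308]
[[0.5156 0.061  0.1293]
 [0.5234 0.0614 0.1266]
 [0.5306 0.0615 0.1279]
 [0.5474 0.0616 0.1372]
 [0.5522 0.0621 0.1308]
 [0.5174 0.0642 0.1404]
 [0.522  0.0646 0.1348]
 [0.5325 0.0648 0.1379]
 [0.541  0.0653 0.131 ]
 [0.5229 0.1032 0.1016]
 [0.5376 0.1036 0.1028]
 [0.5063 0.1039 0.1355]
 [0.5175 0.1043 0.1342]
 [0.5463 0.105  0.138 ]
 [0.5513 0.1058 0.1304]
 [0.5306 0.1072 0.0999]
 [0.5096 0.1074 0.1377]
 [0.5421 0.1078 0.0982]
 [0.5507 0.1092 0.1332]
 [0.5257 0.1103 0.106 ]
 [0.5408 0.1109 0.1056]
 [0.5139 0.1115 0.133 ]
 [0.
[... 1366 characters left out ...]
0.1368]
 [0.5488 0.104  0.1344]
 [0.5572 0.1047 0.1309]
 [0.533  0.1057 0.0984]
 [0.5378 0.1066 0.1037]
 [0.5117 0.1075 0.1209]
 [0.5437 0.1092 0.1038]
 [0.5127 0.1106 0.0964]
 [0.5588 0.112  0.1381]
 [0.5552 0.1141 0.1008]
 [0.5256 0.1685 0.0974]
 [0.5548 0.1699 0.0973]
 [0.5533 0.1707 0.1359]
 [0.5157 0.1715 0.0998]
 [0.5364 0.1721 0.1032]
 [0.5075 0.1729 0.1401]
 [0.5294 0.1738 0.1012]
 [0.5087 0.1743 0.1428]
 [0.5553 0.1757 0.1061]
 [0.5362 0.1776 0.1046]
 [0.5125 0.1782 0.1016]
 [0.547  0.1794 0.1304]
 [0.5349 0.1816 0.1032]]
top v 35 [0.3659 0.0111 0.0465] [ 0.3555 -0.0001  0.0271] [0.3777 0.019  0.0534]
scene v 95 [0.3654 0.0017 0.0419] [ 0.3564 -0.0045  0.0209] [0.3794 0.0197 0.0527]
```

Request:
carry_out([
  [0,0,0,0,0.1226],
  [0,0,0,0,0.1226],
  [0,0,0,0,0.1226],
  [0,0,0,0,0.1226],
  [0,0,0,0,0.1226],
  [0,0,0,0,0.1226],
  [0,0,0,0,0.1226],
  [0,0,0,0,0.1226],
  [0,0,0,0,0.1226],
])

```text
time_s: 1.75
position: [0.2818, 0.5578, 0.2313]
ee_rot: [2.228, 2.214, -0.0]
force: [-0.1, -0.2, -0.7]
grip_width: 0.997
finger_force: 0.0
```

Request:
carry_out([
  [0,-0.034,0.017,-0.008,0],
  [0,-0.034,0.017,-0.008,0],
  [0,-0.034,0.017,-0.008,0],
  [0,-0.034,0.017,-0.008,0],
  [0,-0.034,0.017,-0.008,0],
  [0,-0.034,0.017,-0.008,0],
  [0,-0.034,0.017,-0.008,0],
  [0,-0.034,0.017,-0.008,0],
  [0,-0.034,0.017,-0.008,0],
  [0,-0.034,0.017,-0.008,0],
])

```text
time_s: 2.58
position: [0.4521, 0.216, 0.312]
ee_rot: [-2.222, -2.221, -0.001]
force: [0.9, 0.3, 0.2]
grip_width: 0.997
finger_force: 0.0
```

Request:
carry_out([
  [0,-0.034,0.017,-0.008,0],
  [0,-0.034,0.017,-0.008,0],
  [0,0,0,0,0],
  [0,0,0,0,0],
])

```text
time_s: 2.92
position: [0.4865, 0.1479, 0.3278]
ee_rot: [2.226, 2.216, 0.001]
force: [-0.3, 1.0, -0.5]
grip_width: 1.004
finger_force: 0.0
```

```bash
cat > w.py <<'E'
from h import *
import sys
np.set_printoptions(precision=4,suppress=True)
o=status.get_obs(); print(o['time_s'],o['position'],o['ee_rot'],o['joints'])
im,d,k=snap('wrist',sys.argv[1]); R=cv2.Rodrigues(np.array(k['rvec'],float))[0]; print('cam',-R.T@np.ravel(k['tvec']))
P=pts(d,k,np.ones(d.shape,bool)); v,u=np.nonzero(d>0)
np.savez('last.npz',P=P,u=u,v=v)
E
python3 w.py w1.png
```

```text
2.9167 [0.4865 0.1479 0.3278] [2.2257 2.2164 0.0014] [-0.7918  0.1283  0.4834  1.7872 -0.0629  1.2402 -0.2956]
cam [0.4869 0.2292 0.4698]
```

View pics/w1.png

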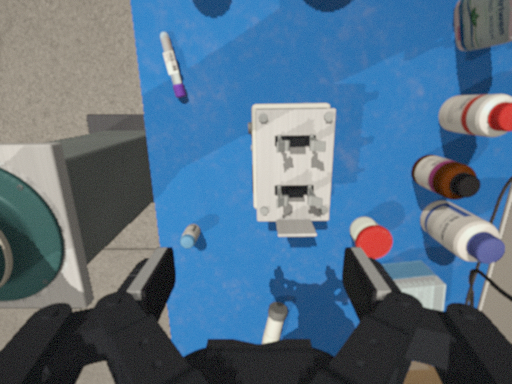

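```bash
cat > s.py <<'E'
from h import *
np.set_printoptions(precision=4,suppress=True)
P=np.load('last.npz')['P']
P=P[(P[:,0]>.46)&(P[:,0]<.61)&(P[:,1]>.04)&(P[:,1]<.24)]
Q=P[abs(P[:,2]-.083)<.004]; print(len(Q),cv2.minAreaRect(Q[:,:2].astype(np.float32)))
Q=P[(P[:,2]>.115)&(P[:,2]<.16)]
for n,y0,y1 in [('end',.04,.08),('foot',.085,.13),('cap',.15,.2)]:
    A=Q[(Q[:,1]>y0)&(Q[:,1]<y1)]
    if len(A)==0: continue
    print(n,len(A),A.min(0),A.max(0))
    for s in (-1,1):
        B=A[s*(A[:,0]-.532)>0]; 
        if len(B): print(s,len(B),B.mean(0),B.min(0),B.max(0),'inner lip',B[np.argmin(abs(B[:,0]-.532))])
Q=P[(P[:,2]>.095)&(P[:,2]<.11)&(P[:,1]>.085)]
for y0,y1 in [(.085,.13),(.15,.2)]:
    A=Q[(Q[:,1]>y0)&(Q[:,1]<y1)]; print('saddle',len(A),A.mean(0),A.min(0),A.max(0))
E
python3 s.py
```

```text
7050 ((0.5354722142219543, 0.14048674702644348), (0.10404059290885925, 0.15567483007907867), 0.8506514430046082)
end 317 [0.5114 0.0627 0.115 ] [0.5607 0.0673 0.135 ]
-1 127 [0.5216 0.0655 0.1268] [0.5114 0.0627 0.116 ] [0.5319 0.0669 0.134 ] inner lip [0.5319 0.0662 0.1236]
1 190 [0.5464 0.0658 0.1268] [0.532 0.063 0.115] [0.5607 0.0673 0.135 ] inner lip [0.532  0.0654 0.1339]
foot 297 [0.5079 0.1042 0.1151] [0.564  0.1168 0.1414]
-1 139 [0.5158 0.1113 0.1336] [0.5079 0.1042 0.1151] [0.5236 0.1164 0.1414] inner lip [0.5236 0.1069 0.1287]
1 158 [0.5556 0.1116 0.1336] [0.5481 0.1046 0.1156] [0.564  0.1168 0.1412] inner lip [0.5481 0.1162 0.1291]
cap 319 [0.5078 0.1722 0.1155] [0.563  0.1847 0.1414]
-1 145 [0.5151 0.1786 0.1343] [0.5078 0.1722 0.119 ] [0.5228 0.1841 0.1412] inner lip [0.5228 0.1733 0.1294]
1 174 [0.5548 0.1791 0.1341] [0.5469 0.1726 0.1155] [0.563  0.1847 0.1414] inner lip [0.5469 0.1826 0.1296]
saddle 181 [0.537  0.112  0.1014] [0.5138 0.1054 0.095 ] [0.5578 0.117  0.1099]
saddle 187 [0.5359 0.179  0.1014] [0.5125 0.1723 0.095 ] [0.556  0.1846 0.1082]
```

Request:
carry_out([
  [0,-0.037,0.002,0.007,0],
  [0,-0.037,0.002,0.007,0],
  [0,-0.037,0.002,0.007,0],
  [0,-0.037,0.002,0.007,0],
  [0,-0.037,0.002,0.007,0],
  [0,-0.037,0.002,0.007,0],
  [0,-0.037,0.002,0.007,0],
  [0,-0.037,0.002,0.007,0],
  [0,-0.037,0.002,0.007,0],
  [0,-0.037,0.002,0.007,0],
])

```text
time_s: 3.8
position: [0.5058, -0.2205, 0.2567]
ee_rot: [-2.219, -2.224, -0.0]
force: [1.4, 1.1, 0.3]
grip_width: 0.997
finger_force: 0.0
```

Request:
carry_out([
  [0,-0.037,0.002,0.007,0],
  [0,0,0,0,0.1],
  [0,0,0,0,0.095],
  [0,0,0,0,0],
  [0,0,0,0,0],
])

```text
time_s: 4.22
position: [0.508, -0.256, 0.2499]
ee_rot: [-2.422, -2.0, 0.0]
force: [0.3, 0.3, 0.1]
grip_width: 0.999
finger_force: 0.0
```

```bash
python3 w.py w2.png
python3 - <<'E'
from h import *
P=np.load('last.npz')['P']
P=P[(P[:,0]>.44)&(P[:,0]<.59)&(P[:,1]>-.31)&(P[:,1]<-.1)]
Q=P[(P[:,2]>.018)&(P[:,2]<.05)]; print(len(Q),cv2.minAreaRect(Q[:,:2].astype(np.float32)),np.percentile(Q[:,2],[50,90,99]))
E
```

```text
4.2167 [ 0.508  -0.256   0.2499] [-2.4223 -1.9995  0.0005] [-0.1854  0.3745  0.7628  1.7553 -0.2837  1.1262  0.4759]
cam [ 0.5239 -0.1777  0.3926]
2758 ((0.5109136700630188, -0.20945511758327484), (0.13369885087013245, 0.03332020342350006), 79.06201934814453) [0.03050284 0.0336117  0.03511665]
```

View pics/w2.png

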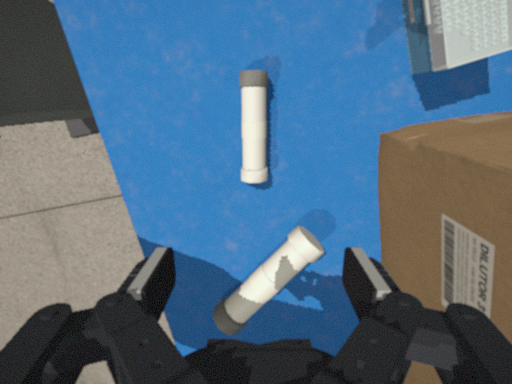

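Request:
carry_out([
  [0,0.023,-0.003,0,0],
  [0,0.023,-0.003,0,0],
  [0,0,0,0.038,0],
  [0,0,0,0.038,0],
  [0,0,0,0.038,0],
  [0,0,0,0.038,0],
  [0,0,0,0.034,0],
  [0,0,0,0.025,0],
  [0,0,0,0,0],
  [0,0,0,0,0],
])

```text
time_s: 5.1
position: [0.5103, -0.2105, 0.0393]
ee_rot: [-2.424, -1.996, 0.001]
force: [0.6, 0.5, 1.0]
grip_width: 0.996
finger_force: 0.0
```

Request:
carry_out([
  [0,0,0,0.015,0],
  [0,0,0,0.015,0],
  [0,0,0,0.008,0],
  [0,0,0,0,0],
  [0,0,0,0,0],
])

```text
time_s: 5.52
position: [0.5112, -0.211, 0.0026]
ee_rot: [2.426, 1.994, 0.001]
force: [0.2, -0.1, 0.5]
grip_width: 1.001
finger_force: 0.0
```

Request:
carry_out([
  [0.3,0,0,0,0],
  [0.6,0,0,0,0],
  [1,0,0,0,0],
  [1,0,0,0,0],
  [1,0,0,0,0],
  [1,0,0,0,0],
  [1,0,0,0,0],
  [1,0,0,0,0],
], squeeze=80)

```text
time_s: 6.18
position: [0.5107, -0.211, 0.0019]
ee_rot: [2.427, 1.994, 0.001]
force: [-2.6, 2.3, 10.9]
grip_width: 0.324
finger_force: 78.0
```

Request:
carry_out([
  [1,0,0,0,0],
  [1,0,0,0,0],
  [1,0,0,-0.01,0],
  [1,0,0,-0.02,0],
  [1,0,0,-0.035,0],
  [1,0,0,-0.035,0],
  [1,0,0,-0.035,0],
  [1,0,0,-0.035,0],
  [1,0,0,-0.035,0],
  [1,0,0,-0.02,0],
])

```text
time_s: 7.02
position: [0.5108, -0.2117, 0.2304]
ee_rot: [2.426, 1.991, 0.003]
force: [-0.0, 0.3, -0.1]
grip_width: 0.319
finger_force: 79.1
```

```bash
python3 w.py w3.png
python3 - <<'E'
from h import *
np.set_printoptions(precision=4,suppress=True)
P=np.load('last.npz')['P']; o=status.get_obs()
R=cv2.Rodrigues(np.array(o['ee_rot'],float))[0]; L=(P-o['position'])@R
A=L[(abs(L[:,1])<.02)&(L[:,2]>-.04)&(L[:,2]<.03)&(abs(L[:,0])<.11)]
for x in np.arange(-.1,.1,.01):
    B=A[(A[:,0]>=x)&(A[:,0]<x+.01)]
    if len(B)>3:
        B=B; print(round(x+.005,3),len(B),B[:,0].max(),np.percentile(B[:,1],[2,98]),'ztop',np.percentile(B[:,2],5))
E
```

```text
7.0167 [ 0.5108 -0.2117  0.2304] [2.4264 1.9914 0.0031] [-0.2736  0.3615  0.7641  1.8185 -0.2835  1.0706  0.399 ]
cam [ 0.5273 -0.1337  0.3751]
-0.055 5 -0.05006946542158545 [-0.0156  0.0179] ztop -0.009174079435714974
-0.045 9 -0.04012567534665339 [-0.0154  0.0172] ztop -0.018991772379615406
-0.035 402 -0.03001328708095792 [-0.0132  0.0152] ztop -0.03008134180622243
-0.025 922 -0.020001494334844466 [-0.0127  0.0148] ztop -0.030137193805389935
-0.015 955 -0.010025410378309639 [-0.0129  0.0146] ztop -0.030198592872519543
-0.005 1306 -3.116000898918133e-07 [-0.0143  0.0161] ztop -0.0379332576148395
0.005 1489 0.009999804397995318 [-0.0147  0.0163] ztop -0.03795388401219152
0.015 2234 0.019998959693669577 [-0.0191  0.0194] ztop -0.03701994067082297
0.025 1289 0.029993295992041615 [-0.0132  0.0143] ztop -0.030239394918438953
0.035 1406 0.039976221173473526 [-0.0132  0.0144] ztop -0.03020737093250126
0.045 1498 0.04996516757501617 [-0.0132  0.0142] ztop -0.03023720631083131
0.055 1825 0.059981214801576005 [-0.0157  0.0166] ztop -0.03248941606943843
0.065 2226 0.06856410268908435 [-0.0155  0.0164] ztop -0.032517210433467766
```

View pics/w3.png

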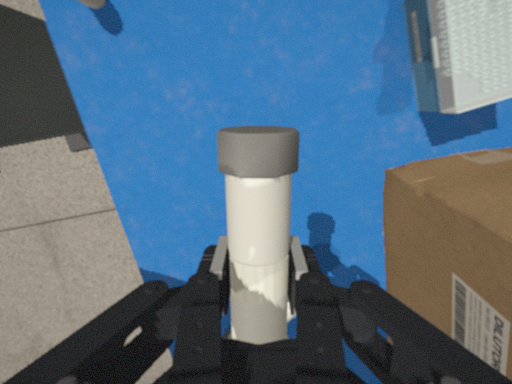

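Request:
carry_out([
  [1,0,0,0,-0.1043],
  [1,0,0,0,-0.1043],
  [1,0.02,0.002,0,0],
  [1,0.035,0.003,0,0],
  [1,0.035,0.003,0,0],
  [1,0.035,0.003,0,0],
  [1,0.035,0.003,0,0],
  [1,0.035,0.003,0,0],
  [1,0.035,0.003,0,0],
  [1,0.035,0.003,0,0],
])

```text
time_s: 7.9
position: [0.5296, 0.0559, 0.2266]
ee_rot: [-2.207, -2.236, -0.0]
force: [-0.6, -1.6, -0.5]
grip_width: 0.325
finger_force: 79.1
```

Request:
carry_out([
  [1,0.035,0.003,0,0],
  [1,0.035,0.002,0,0],
  [1,0.02,0,0,0],
  [1,0,0,0,0],
  [1,0,0,0.03,0],
  [1,0,0,0.025,0],
  [1,0,0,0.015,0],
  [1,0,0,0,0],
  [1,0,0,0,0],
  [1,0,0,0,0],
])

```text
time_s: 8.73
position: [0.5344, 0.144, 0.1575]
ee_rot: [2.207, 2.235, 0.001]
force: [0.4, -0.0, -1.8]
grip_width: 0.325
finger_force: 79.1
```

```bash
python3 w.py w4.png
cat > a.py <<'E'
from h import *
np.set_printoptions(precision=4,suppress=True)
P=np.load('last.npz')['P']; o=status.get_obs()
R=cv2.Rodrigues(np.array(o['ee_rot'],float))[0]; p=np.array(o['position'])
print('tube axis at',p+R@[.0005,.0006,-.0152],'x dir',R[:,0],'F',o['force'])
A=P[(P[:,2]>.115)&(P[:,2]<.147)&(abs(P[:,0]-.535)<.035)]
for n,y0,y1 in [('foot',.085,.13),('cap',.16,.2)]:
    B=A[(A[:,1]>y0)&(A[:,1]<y1)]
    for s in (-1,1):
        C=B[(s*(B[:,0]-.535)>0)]
        if len(C)>5: print(n,s,len(C),C.mean(0),C.min(0),C.max(0))
T=P[(abs(P[:,0]-.535)<.025)&(P[:,2]>.175)&(P[:,2]<.2)&(P[:,1]>.175)&(P[:,1]<.192)]
if len(T): print('barrel',T.min(0),T.max(0))
E
python3 a.py
```

```text
8.7333 [0.5344 0.144  0.1575] [2.2069 2.2349 0.0015] [-0.7597  0.4196  0.553   1.8792 -0.2729  0.9167 -0.0654]
cam [0.5343 0.2239 0.3001]
tube axis at [0.5351 0.1447 0.1729] x dir [-0.0129  0.9999  0.0005] F [ 0.5847  0.0183 -0.916 ]
cap -1 270 [0.5119 0.1769 0.1387] [0.5081 0.1709 0.1343] [0.5155 0.1827 0.1422]
cap 1 360 [0.5591 0.1775 0.1376] [0.5544 0.1713 0.1281] [0.5642 0.1833 0.142 ]
barrel [0.52  0.175 0.175] [0.5496 0.192  0.1889]
```

View pics/w4.png

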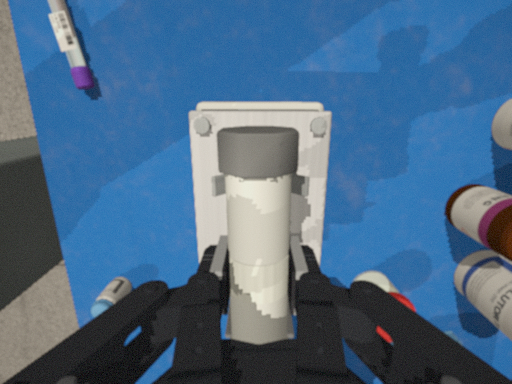

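Request:
carry_out([
  [1,0,0.0004,0.012,0],
  [1,0,0,0.012,0],
  [1,0,0,0.008,0],
  [1,0,0,0,0],
  [1,0,0,0,0],
], squeeze=100)

```text
time_s: 9.2
position: [0.5348, 0.1442, 0.1241]
ee_rot: [2.206, 2.235, 0.0]
force: [4.7, 0.2, 0.9]
grip_width: 0.319
finger_force: 100.4
```

Request:
carry_out([
  [1,0,0,0.004,0],
  [1,0,0,0.004,0],
  [1,0,0,0.002,0],
  [1,0,0,0,0],
  [1,0,0,0,0],
])

```text
time_s: 9.62
position: [0.5346, 0.1444, 0.1145]
ee_rot: [2.207, 2.236, 0.001]
force: [4.1, -2.0, 5.3]
grip_width: 0.318
finger_force: 101.0
```

Request:
carry_out([
  [1,0,0,0.004,0],
  [1,0,0,0.004,0],
  [1,0,0,0,0],
  [1,0,0,0,0],
])

```text
time_s: 9.95
position: [0.5347, 0.1445, 0.1066]
ee_rot: [2.206, 2.236, 0.001]
force: [3.1, -0.7, 8.8]
grip_width: 0.32
finger_force: 101.3
```

Request:
carry_out([
  [1,0,0.0008,0.003,0],
  [1,0,0,0.003,0],
  [1,0,0,0,0],
  [1,0,0,0,0],
])

```text
time_s: 10.28
position: [0.5348, 0.1445, 0.1002]
ee_rot: [-2.206, -2.236, 0.0]
force: [1.4, 0.7, 3.0]
grip_width: 0.316
finger_force: 101.2
```

Request:
carry_out([
  [1,0,0,0.003,0],
  [1,0,0,0,0],
  [1,0,0,0,0],
])

```text
time_s: 10.53
position: [0.5349, 0.1444, 0.0972]
ee_rot: [-2.207, -2.236, 0.001]
force: [1.1, -0.2, 4.2]
grip_width: 0.314
finger_force: 101.4
```

Request:
carry_out([
  [1,0,0,0.003,0],
  [1,0,0,0,0],
  [1,0,0,0,0],
])

```text
time_s: 10.78
position: [0.535, 0.1444, 0.0944]
ee_rot: [-2.207, -2.236, 0.0]
force: [0.9, 0.4, 4.9]
grip_width: 0.318
finger_force: 101.5
```

Request:
carry_out([
  [1,0,0,-0.004,0],
  [1,0,0,-0.0035,0],
  [1,0,0,0,0],
  [1,0,0,0,0],
  [1,0,0,0,0],
])

```text
time_s: 11.2
position: [0.5351, 0.1444, 0.1018]
ee_rot: [2.207, 2.236, 0.0]
force: [0.6, 0.4, 2.2]
grip_width: 0.318
finger_force: 101.2
```

```bash
cat > c.py <<'E'
from h import *
np.set_printoptions(precision=4,suppress=True)
P=np.load('last.npz')['P']; o=status.get_obs(); print(o['position'],o['force'])
A=P[(abs(P[:,0]-.535)<.06)&(P[:,1]>.04)&(P[:,1]<.25)]
Q=A[(abs(A[:,2]-.08)<.015)&(abs(A[:,0]-.535)>.028)]; c=np.c_[Q[:,:2]-[.535,.1445],np.ones(len(Q))]
f=np.linalg.lstsq(c,Q[:,2],rcond=None)[0]; print('plate fit',f,len(Q),np.median(Q[:,2]))
for y in np.arange(.07,.225,.01):
    B=A[(A[:,1]>y)&(A[:,1]<y+.01)&(abs(A[:,0]-.535)<.005)]
    J=A[(A[:,1]>y)&(A[:,1]<y+.01)&(abs(A[:,0]-.535)>.012)&(abs(A[:,0]-.535)<.05)&(A[:,2]>.1)]
    print(round(y,3),len(B),np.percentile(B[:,2],[5,95]) if len(B) else '', (J[:,2].max(),J[:,0].min(),J[:,0].max()) if len(J) else '')
E
python3 w.py w5.png; python3 c.py
python3 - <<'E'
from h import *
snap('scene','sc5.png')
E
```

```text
11.2 [0.5351 0.1444 0.1018] [2.2066 2.2359 0.0002] [-0.7234  0.5011  0.5132  1.9124 -0.331   0.8117 -0.019 ]
cam [0.535  0.2242 0.2442]
[0.5351 0.1444 0.1018] [1.6174 0.3794 2.3769]
plate fit [-0.0007  0.0151  0.0825] 10657 0.08261889111961432
0.07 0  
0.08 0  
0.09 0  
0.1 1 [0.1293 0.1293] (np.float64(0.12729694661171917), np.float64(0.5170413433032991), np.float64(0.556448815974301))
0.11 307 [0.13  0.132] (np.float64(0.1323488656687111), np.float64(0.516868204213489), np.float64(0.5563514241918779))
0.12 352 [0.1301 0.1322] (np.float64(0.12744261606117702), np.float64(0.5217447066248725), np.float64(0.5512877308886515))
0.13 364 [0.1304 0.1326] (np.float64(0.17637133297285507), np.float64(0.48734175142999925), np.float64(0.5849887463343378))
0.14 411 [0.1307 0.1327] (np.float64(0.18481427242431764), np.float64(0.486656094159949), np.float64(0.5844756729521396))
0.15 1976 [0.1309 0.189 ] (np.float64(0.19143601508418032), np.float64(0.48500418167480414), np.float64(0.5849998535776221))
0.16 471 [0.1301 0.1321] (np.float64(0.19755985255952524), np.float64(0.5115130844104236), np.float64(0.5776763192105122))
0.17 507 [0.1302 0.1322] (np.float64(0.14123887448182618), np.float64(0.5076954477598432), np.float64(0.5641846437149325))
0.18 563 [0.1301 0.1322] (np.float64(0.14099202953614456), np.float64(0.50814537262188), np.float64(0.563794833415012))
0.19 577 [0.1304 0.1343] (np.float64(0.12949834544515212), np.float64(0.518122540374902), np.float64(0.5522141705486164))
0.2 674 [0.1325 0.1346] (np.float64(0.1294553431148264), np.float64(0.5180516134072405), np.float64(0.5520112413437317))
0.21 673 [0.0311 0.1339] (np.float64(0.12915431976855277), np.float64(0.5182443175845466), np.float64(0.5519868918448337))
0.22 175 [-0.0013  0.0304]
```

View pics/w5.png

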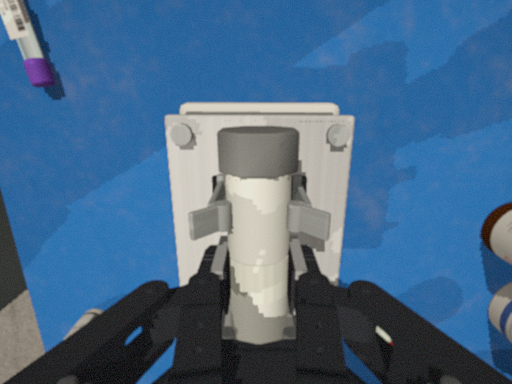

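Request:
carry_out([
  [0.5,0,0,0,0],
  [0.4,0,0,0,0],
  [0.3,0,0,0,0],
  [0.25,0,0,0,0],
  [0.25,0,0,0,0],
  [0.25,0,0,-0.01,0],
  [0.25,0,0,-0.02,0],
  [0.25,0,0,-0.03,0],
  [0.25,0,0,-0.03,0],
  [0.25,0,0,-0.03,0],
])

```text
time_s: 12.13
position: [0.5348, 0.144, 0.2238]
ee_rot: [2.207, 2.235, -0.0]
force: [-0.0, 0.2, 0.9]
grip_width: 0.753
finger_force: 0.0
```

Request:
carry_out([
  [0.25,-0.02,0,-0.03,0],
  [0.25,-0.03,0,-0.03,0],
  [0.25,0,0,0,0],
  [0.25,0,0,0,0],
  [0.25,0,0,0,0],
])

```text
time_s: 12.55
position: [0.5354, 0.0952, 0.2813]
ee_rot: [-2.207, -2.236, -0.0]
force: [-0.5, 0.6, -0.5]
grip_width: 0.748
finger_force: 0.0
```

```bash
python3 w.py w6.png; python3 c.py
```

```text
12.55 [0.5354 0.0952 0.2813] [-2.2065 -2.2358 -0.0004] [-0.7558  0.2594  0.6283  1.7744 -0.1656  1.1607 -0.0639]
cam [0.5353 0.1754 0.4232]
[0.5352 0.0956 0.2808] [ 0.4458 -0.2994  0.311 ]
plate fit [-0.0008  0.0003  0.083 ] 5376 0.08273995417947064
0.07 9 [0.1321 0.1345] (np.float64(0.12730517860413773), np.float64(0.520742205213355), np.float64(0.5498047647357887))
0.08 87 [0.1329 0.1348] (np.float64(0.3527555969912473), np.float64(0.4850029502164871), np.float64(0.5838180501201568))
0.09 99 [0.1304 0.1344] (np.float64(0.35802312648959705), np.float64(0.48506236747924364), np.float64(0.5849880909343939))
0.1 1620 [0.1321 0.3681] (np.float64(0.36895358156001434), np.float64(0.48501796015397386), np.float64(0.584991715354093))
0.11 95 [0.13   0.1327] (np.float64(0.37657467197394034), np.float64(0.49443230151233325), np.float64(0.5800113588416268))
0.12 98 [0.13   0.1325] (np.float64(0.12740431638813587), np.float64(0.521497079469865), np.float64(0.5510900294114606))
0.13 100 [0.13   0.1332] (np.float64(0.12851590330317486), np.float64(0.5215849495663182), np.float64(0.550736606099209
[... 286 characters left out ...]
(0.12655085284977638), np.float64(0.5216660700117164), np.float64(0.5498212541920341))
0.17 110 [0.1302 0.1325] (np.float64(0.14147319685882703), np.float64(0.5074304813042925), np.float64(0.5636362361216724))
0.18 109 [0.1302 0.1323] (np.float64(0.1409510338194724), np.float64(0.5075609068855036), np.float64(0.563246448945262))
0.19 123 [0.1303 0.1346] (np.float64(0.1300111125767972), np.float64(0.5188420465287281), np.float64(0.5516262644295771))
0.2 130 [0.1323 0.1351] (np.float64(0.129599768129978), np.float64(0.5179331229430713), np.float64(0.551368010221362))
0.21 43 [0.1313 0.1345] (np.float64(0.12945467284980783), np.float64(0.5179534568531702), np.float64(0.5510818896884727))
0.22 0
```

View pics/w6.png

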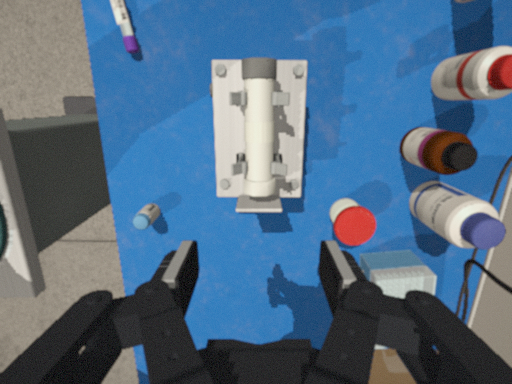

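The tube lies level and centred in both clips (cap at pixel (259,68), foot at (260,187) by the end plate). The cradle is back up and the gripper is clear, so I'm handing in.

```bash
python3 -c "
from rig import env
print(env.sign_off())"
```

```text
the job is handed in; nothing more can be done
None
```

I handed the job in at about 12.6 s on the robot's clock: the tube is snapped into both clips, level and centred, with its foot towards the end plate. The cradle is back up, the gripper is clear and the bystanders were never approached. The sign-off returned no verdict, so this rests on my last wrist-camera check.

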